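# Snap the terminal cover onto the open rail module

### The job

The low middle module of the rail on the bench has lost its cover. Lift the white cover out of its black cradle by its two ends, set it down upright on the bare bench and let go, then take it again by its long sides so that it fits between the tall neighbouring modules, put it over the open module and press it straight down, without forcing it, until both clip arms have snapped under the rim and it sits fully home. Leave the pin tin, the brass weight, the glue stick and the eraser where they are.

Things in the scene. Friction and masses are not known exactly. Their poses are not given: they have to be found in the camera images.
- cover_center (a point): Centre of the white cover, a flat-topped cap, open below. x along its length, z up; half-turn symmetric. 64.4 mm long (x, over the clip arms), 42 wide (y), 36 high; this point is 18 above the arm tips it stands on, 18 below its top. Skirt: upper 24 of the height, 52.4 x 42 outside, 46.4 x 36.4 inside. The arms' roots, 32 wide (y), fill the top 9.5 of both ends. About 75 g.
- clip_a (a joint): Outward swing (rad) of the clip arm at the cover's +x end. The stiff arm, 26 mm wide (y), 3 thick, hangs from its root, reaches 12 below the skirt and ends in an inward hook with a sloping lead-in. A spring holds it at 0 (vertical); it swings outward only, to 0.3, about 0.12 as the hook passes the rim.
- clip_b (a joint): The same for the clip arm at the cover's -x end.
- module_seat (a point): Middle of the open module's ledge, where the cover's skirt comes to rest, 32 mm above the bench. x along the row, z up. A neck 44.8 (x) x 34 (y), 18 high, the top 6 bevelled in by 3, rises from it; the skirt goes over it with 0.8 (x) and 1.2 (y) play a side, cover x along this x, either way round. Home: cover centre 6 above this point, its top 24 above. Row fixed to the bench; board 180 (x) x 84 x 8.
- module_rim (a point): Middle of the rim round the ledge, at its lower edge, 27 mm above the bench, axes as module_seat. The rim is 56 long (x), 42 wide (y), 5 thick; the hooks snap under its two x ends. They touch it first with the cover about 11 above home; from there about 8 to 12 N straight down, felt as a rise and a drop, drive it home.
- neighbour_a (a point): Middle of the top, 78 mm above the bench, of the taller neighbour at the seat's +x side, 34 (x) x 56 (y). Its inner face is 37 from the seat's middle, 5 from the home cover's end: too little for fingers. The y sides of the open module are free.
- neighbour_b (a point): The same for the neighbour at the seat's -x side.
- cradle_floor (a point): Middle of the floor, 4 mm above the bench, of the black cradle (fixed) in which the cover starts, x along the cover's length. Two walls 44 long, 5 thick, 40 high above the floor, inner faces at y +-23.5, hide its long sides. The x ends are open above lips 8 high, 4 thick, at x +-37.5: take the cover by its ends, lift straight up. Base plate 82 x 60 x 4.
- pin_tin: Round pin tin, 67 mm in diameter, 25 high; origin at its underside. To be left alone.
- weight_100g: Brass calibration weight, 22 mm in diameter, 30 high; origin at its underside. To be left alone.
- glue_stick: Glue stick standing upright, 26 mm in diameter, 84 high; origin at its underside. To be left alone.
- eraser: Eraser lying flat, 21 x 42 x 13 mm; origin at its underside. To be left alone.
- bare_spot (a point): A point on the bench top, the middle of a patch of bare bench about 120 mm across that is clear in every start: a handy place to set the cover down. Any other bare place will do.
- gooseneck_lamp: Fixed desk lamp; its thin arched neck, up to 201 mm above the bench, reaches toward the robot between the left and the right work place. Origin at the middle of its outline on the bench; it spans 250 mm to each side in world x and 106 in world y. Pass above it or round it on the robot's side.
Not all that is in view belongs to the job. Of the things that look like the part that bears cover_center, take the one that is farthest from the robot's base at the start. Leave any turquoise look-alike of the part that bears cradle_floor alone.

How it is judged:
By the outcome, as a careful person would: the job done as asked, in the order asked, and still so for the second after the job is handed in, with the robot touching nothing.
It also fails if it takes over 67 s, if anything falls off the work surface, if the arm or the gripper's body presses on something with over 40 N, if the wrist force passes 120 N, or if a joint passes its speed limit or range.

### The arm

A 6-joint arm with a two-finger parallel gripper is mounted at the origin on a cart in front of the work surface, level with it; the furniture and walls round the work are solid. World frame = base frame: x ahead of the robot, y to its left, z up, the work surface at z = 0. Lengths are in m, angles in rad, forces in N, time in s.
With the tool pointing down it reaches from about 0.375 to 0.975 m from the base axis. Payload 3.8 kg.
Tool frame: the origin (TCP) lies at the very end of the fingers, on their centre line; the grasp point (between the pads) lies 19 mm behind it; z points along the fingers, y is the direction in which the jaws open and shut (so a half turn about z gives the same grasp; the last joint's range is limited). The gripper opens to 85 mm and grips with 20 to 120 N. Pads are 22 mm wide; open, the fingers measure 114 mm over their backs; the gripper's body (76 mm by 85 mm) begins 54 mm behind the grasp point. The pads swing forward as they close: fully open they stand 13 mm farther back than shut.
Start: joints at [-1.237, 0.264, 1.604, -0, 1.274, -0.037], TCP at [0.245, -0.629, 0.231] pointing down, gripper open.
Joint ranges: [-2.63, 2.63], [-0.94, 2.18], [0.31, 2.57], [-1.31, 4.45], [0, 2.66], [-2.55, 2.55]. Speed limits (rad/s): [2.57, 2.57, 3.14, 3.14, 3.14, 3.14].

### API

Orientations are given as a rotation vector (axis times angle).
In Python, from workcell import bot, viewer gives the robot as it stands.
- The arm moves only by the tool jog_arm, never from a script. Its argument "motion" is a list of rows, each an object of numbers: "dx", "dy", "dz": the shift along the world's x, y, z in cm; "turn": the turn about the world's z in rad. A call has 1 to 12 rows; each row shifts and turns the commanded pose from where the row before left it; what a row does not reach is not made up. A row lasts 1/12 s, in which the tool goes at most 41.7 mm and 7.16 degrees, less where a joint would pass 70% of its speed; a pose out of reach is approached as far as the arm can. A call is refused whole if a number of a shift passes 4.17 or a number of a turn 0.125, either way. A call with a gripper value outside its range is refused whole. "fingers" is the finger opening in cm, from 0 to 8.54, set as the call begins (left out, the last holds). The fingers move at their own pace and stop on an object; "grip_force" is the grip in N (left out, the last holds). Time passes only in rows, so rows that do not move let the fingers close. It gives the time, the measured TCP pose, the force and the opening at its end, in the units of the state.
- bot.read_state(): the state, without advancing time (a new reading comes with each control period).
- viewer.read_camera(name): name is "side" or "top"; returns (picture, depth): 400x640x3 uint8, red, green, blue; 400x640 float32, m along the optical axis (not along the pixel's ray), 0 where there is no reading.
- viewer.camera_info(name): a dict with "vertical_fov" (degrees; the focal length in pixels is half the picture's height over the tangent of half this angle, whatever the lens; pixels are square), "cx", "cy" (the principal point, pixels), "R" (3x3) and "t" (3): a world point X has camera coordinates R X + t. Camera axes: x right, y down, z forward; pixel columns grow to the right and rows downward; lengths in m; the calibration is good to about 2 mm. A picture is of the moment at which its call begins. camera_info takes no time and is no camera call.
- bot.finish_job(): hands the job in, once; it reports no verdict.
The state is a dict: "time": time; "q": joint angles; "joint_vel": joint speeds; "joint_torque": joint torques, N m; "tool_pos": TCP position; "tcp_rot": TCP orientation; "wrist_force": force on the tool from outside, world axes, zero at the start; "torque": the same for the moment, N m; "width": opening from 0.0 (shut) to 1.0 (fully open).
Only numpy, scipy, OpenCV 4.12 (cv2) and the standard library are available. Lean on these libraries where they do the work, as an engineer would, in place of code of your own. Each camera call takes 0.05 s, during which the arm holds its last target. There are 200 camera calls.

## Working session

There is one attempt and no reset: what is moved stays moved. The work goes in short steps, Python scripts to look and compute and a tool call to move; the robot and the scene stay as the last step left them, time stands still between calls to the robot, and variables do not carry over. Pictures are saved under pics/ and viewed, about 8 in all and at most 12, crops included, and the job is handed in when it is done.

Besides the shell and the picture viewer there is one more tool, called after "Emit:" in YAML: its name, and indented under it one key for each argument. jog_arm: Moves the arm, as the interface text tells. Its arguments: {"type":"object","properties":{"motion":{"type":"array"},"fingers":{"type":"number"},"grip_force":{"type":"number"}},"required":["motion"]}

```bash
mkdir -p pics; cat > h.py <<'E'
import numpy as np, cv2
from workcell import bot, viewer
def cam(n):
    c=viewer.camera_info(n); f=200/np.tan(np.radians(c["vertical_fov"])/2)
    return f,c["cx"],c["cy"],np.array(c["R"]),np.array(c["t"])
def ray(n,u,v,z):
    f,cx,cy,R,t=cam(n); d=R.T@np.array([(u-cx)/f,(v-cy)/f,1]); o=-R.T@t
    return o+d*(z-o[2])/d[2]
def proj(n,X):
    f,cx,cy,R,t=cam(n); p=R@np.array(X)+t; return f*p[0]/p[2]+cx, f*p[1]/p[2]+cy
def cloud(n,D):
    f,cx,cy,R,t=cam(n); v,u=np.mgrid[:400,:640]
    P=np.stack([(u-cx)/f*D,(v-cy)/f*D,D],-1); return (P-t)@R
def shot(n,name=None):
    im,D=viewer.read_camera(n)
    if name: cv2.imwrite(f"pics/{name}.png",im[:,:,::-1])
    np.savez(f"/tmp/{n}.npz",im=im,D=D); return im,D
E
python3 - <<'E'
from h import *
a,_=shot("top","top1"); b,_=shot("side","side1")
for n in("top","side"): f,cx,cy,R,t=cam(n); print(n,f,cx,cy,R.round(3).tolist(),(-R.T@t).round(3))
print(bot.read_state())
E
ls
```

```text
top 377.4309709072342 319.40534529131867 200.9286135437175 [[0.048, -0.999, -0.002], [-0.975, -0.046, -0.217], [0.217, 0.012, -0.976]] [ 0.303 -0.039  1.176]
side 444.00263490605136 313.17067995449355 208.8072340471633 [[0.921, -0.389, -0.017], [-0.223, -0.491, -0.842], [0.319, 0.779, -0.539]] [ 0.148 -1.024  0.749]
{'time': 0.1, 'q': array([-1.23692056e+00,  2.64710476e-01,  1.60527379e+00,  3.24485104e-05,
        1.27370334e+00, -3.69036038e-02]), 'joint_vel': array([ 9.16580785e-04, -1.43945706e-03, -4.43455828e-03, -1.85311888e-04,
       -1.94655057e-04, -1.07877633e-05]), 'joint_torque': array([ 1.04608675e-04, -5.16708541e+01, -3.68590486e+01, -8.70474679e-06,
        6.26117908e-03,  1.35437151e-05]), 'tool_pos': array([ 0.2443642 , -0.62848615,  0.23004489]), 'tcp_rot': array([-3.08572169e+00, -5.78690912e-01,  4.38362710e-04]), 'wrist_force': array([0.26960071, 0.23310735, 0.43262504]), 'torque': array([ 0.02788259,  0.01393155, -0.00635802]), 'width': 0.9993735984451968}
h.py
pics
```

View pics/top1.png

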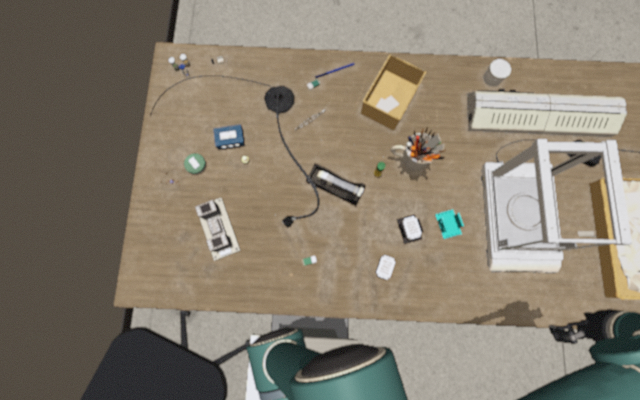

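View pics/side1.png

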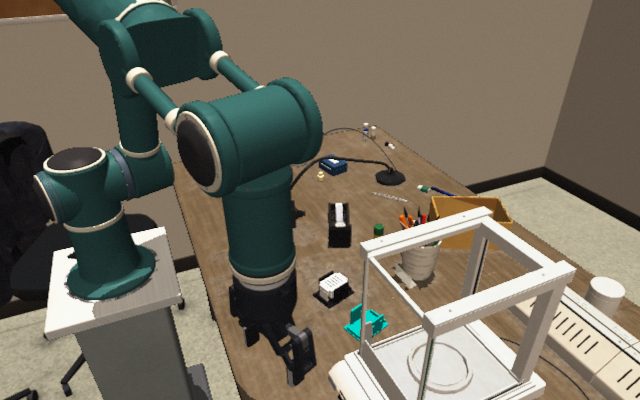

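```bash
python3 - <<'E'
from h import *
z=np.load("/tmp/top.npz"); im=z["im"][:,:,::-1]
c1=cv2.resize(im[150:290,290:480],None,fx=4,fy=4,interpolation=cv2.INTER_CUBIC)
cv2.imwrite("pics/crop1.png",c1)
c2=cv2.resize(im[120:270,140:330],None,fx=4,fy=4,interpolation=cv2.INTER_CUBIC)
cv2.imwrite("pics/crop2.png",c2)
P=cloud("top",z["D"])
for u,v in[(411,229),(386,267),(338,184),(450,224),(218,228),(310,260),(208,208),(221,243),(214,226),(289,221),(360,225)]: print(u,v,P[v,u].round(3),np.hypot(*P[v,u,:2]).round(3))
E
```

```text
411 229 [ 0.482 -0.306  0.04 ] 0.571
386 267 [ 0.365 -0.233  0.034] 0.433
338 184 [ 0.605 -0.079  0.066] 0.611
450 224 [ 0.509 -0.438  0.002] 0.672
218 228 [0.456 0.275 0.051] 0.532
310 260 [ 0.376 -0.005  0.015] 0.376
208 208 [0.509 0.303 0.082] 0.592
221 243 [0.408 0.254 0.081] 0.48
214 226 [0.462 0.289 0.047] 0.545
289 221 [0.483 0.061 0.075] 0.487
360 225 [ 0.493 -0.156  0.002] 0.517
```

View pics/crop1.png

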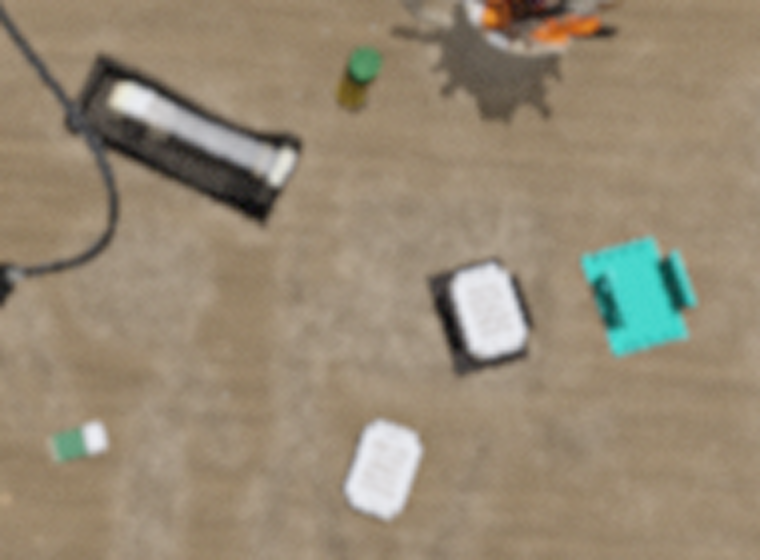

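View pics/crop2.png

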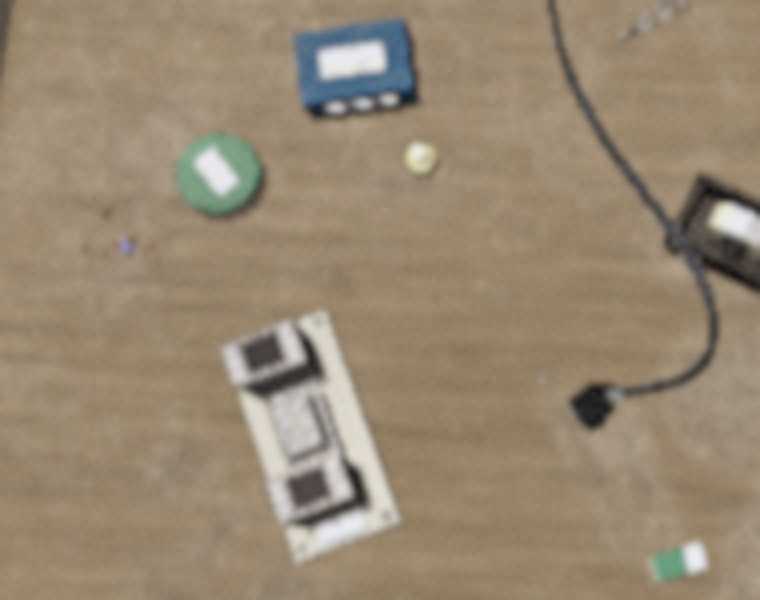

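```bash
cat >> h.py <<'E'
def meas(P,M):
    M=cv2.morphologyEx(M.astype(np.uint8),cv2.MORPH_OPEN,np.ones((2,2)))
    n,l,s,c=cv2.connectedComponentsWithStats(M); out=[]
    for i in range(1,n):
        if s[i,4]<25: continue
        p=P[l==i]; r=cv2.minAreaRect((p[:,:2]*1000).astype(np.float32))
        box=cv2.boxPoints(r); e=[box[1]-box[0],box[2]-box[1]]; L=max(e,key=np.linalg.norm)
        out.append((c[i].round(1).tolist(),np.round(r[0],1).tolist(),np.round(sorted(r[1]),1).tolist(),round(float(np.degrees(np.arctan2(L[1],L[0])))%180,1),round(np.median(p[:,2])*1000,1),int(s[i,4])))
    return out
E
python3 - <<'E'
from h import *
z=np.load("/tmp/top.npz"); im=z["im"].astype(int); P=cloud("top",z["D"])
v,u=np.mgrid[:400,:640]; white=im.min(2)>165
print("cov");[print(o) for o in meas(P,white&(u>370)&(u<430)&(v>205)&(v<290)&(P[...,2]>.025))]
print("nb");[print(o) for o in meas(P,(P[...,2]>.068)&(P[...,2]<.09)&(u>180)&(u<250)&(v>190)&(v<265))]
print("neck");[print(o) for o in meas(P,(P[...,2]>.042)&(P[...,2]<.058)&(u>195)&(u<240)&(v>210)&(v<245))]
print("board");[print(o) for o in meas(P,(P[...,2]>.004)&(u>180)&(u<250)&(v>190)&(v<265))]
print("cradle");[print(o) for o in meas(P,(P[...,2]>.003)&(u>395)&(u<426)&(v>205)&(v<250))]
print("all");[print(o) for o in meas(P,(P[...,2]>.008)&(u>140)&(u<480)&(v>60)&(v<290))]
# bench-plane check
print(np.median(P[220:240,260:280,2]),np.median(P[225:245,350:380,2]))
E
```

```text
cov
([412.5, 227.9], [414.9, -179.0], [65.5, 352.0], 118.0, np.float64(40.6), 292)
([386.3, 267.5], [326.5, -161.2], [66.3, 239.6], 116.2, np.float64(36.7), 304)
nb
([206.8, 208.8], [506.7, 315.8], [30.7, 67.6], 114.8, np.float64(79.1), 230)
([218.3, 242.4], [408.1, 271.9], [30.9, 70.9], 115.7, np.float64(79.0), 242)
neck
([215.2, 226.9], [459.7, 287.3], [33.4, 40.7], 23.4, np.float64(50.7), 169)
board
([218.5, 229.0], [372.8, 176.0], [153.8, 425.0], 52.2, np.float64(32.9), 1590)
cradle
([411.1, 228.9], [424.6, -186.0], [87.9, 370.9], 116.2, np.float64(39.5), 535)
all
([181.2, 66.5], [1000.7, 466.1], [55.1, 61.0], 109.0, np.float64(21.7), 141)
([391.9, 93.6], [697.8, -143.2], [136.2, 804.6], 155.6, np.float64(40.3), 1570)
([343.0, 67.8], [1035.2, -84.0], [6.3, 45.3], 114.1, np.float64(8.4), 33)
([322.8, 75.0], [1006.4, -15.5], [6.4, 46.4], 115.1, np.float64(6.8), 37)
([314.5, 84.2], [968.8, 12.4], [19.5, 45.7], 118.2, np.float64(11.5), 73)
([311.7, 159.9], [648.4, 21.3], [288.7, 638.4], 34.2, np.float64(33.1), 2360)
([474.2, 111.2], [596.0, -314.4], [108.0, 796.5], 144.5, np.float64(
[... 211 characters left out ...]
 61.7], 93.9, np.float64(25.7), 356)
([246.0, 159.9], [686.5, 216.8], [14.8, 23.1], 143.6, np.float64(19.6), 42)
([380.3, 169.1], [673.9, -219.3], [23.4, 54.4], 131.5, np.float64(64.3), 116)
([217.0, 228.4], [375.0, 174.3], [148.3, 425.0], 52.2, np.float64(49.4), 1281)
([459.6, 220.8], [424.4, -254.8], [43.5, 493.0], 114.3, np.float64(31.2), 87)
([411.7, 227.7], [423.1, -186.7], [81.7, 371.3], 116.6, np.float64(40.4), 437)
([443.7, 225.4], [415.7, -228.7], [44.4, 438.8], 114.9, np.float64(33.4), 85)
([310.2, 260.7], [342.2, -11.7], [40.5, 86.1], 9.9, np.float64(12.6), 90)
([386.0, 267.6], [352.6, -151.3], [68.0, 235.6], 97.6, np.float64(36.7), 320)
0.0011363218730360402 0.0009826510549096848
```

```bash
cat >> h.py <<'E'
def rayv(n,uv,z):
    f,cx,cy,R,t=cam(n); uv=np.asarray(uv,float); d=np.c_[(uv[:,0]-cx)/f,(uv[:,1]-cy)/f,np.ones(len(uv))]@R; o=-R.T@t
    return (o+d*((z-o[2])/d[:,2])[:,None])[:,:2]*1000
def meas2(n,M,z,minA=25):
    """connected blobs of a mask -> upscaled outline cast onto plane z: centre, size, long-axis angle"""
    k=6; B=cv2.resize(M.astype(np.float32),None,fx=k,fy=k,interpolation=cv2.INTER_LINEAR)>.5
    cs,_=cv2.findContours(B.astype(np.uint8),cv2.RETR_EXTERNAL,cv2.CHAIN_APPROX_NONE); out=[]
    for c in cs:
        if cv2.contourArea(c)<minA*k*k: continue
        uv=(c[:,0,:]+.5)/k-.5; p=rayv(n,uv,z).astype(np.float32)
        r=cv2.minAreaRect(p); b=cv2.boxPoints(r); L=max([b[1]-b[0],b[2]-b[1]],key=np.linalg.norm)
        m=cv2.moments(p.reshape(-1,1,2)); 
        out.append((uv.mean(0).round(1).tolist(),"rect",np.round(r[0],1).tolist(),np.round(sorted(r[1]),1).tolist(),round(float(np.degrees(np.arctan2(L[1],L[0])))%180,1),"cen",round(m["m10"]/m["m00"],1),round(m["m01"]/m["m00"],1)))
    return out
E
cat > m1.py <<'E'
from h import *
z=np.load("/tmp/top.npz"); im=z["im"].astype(int); P=cloud("top",z["D"]); Z=np.where(z["D"]>0,P[...,2],-1)
v,u=np.mgrid[:400,:640]; white=im.min(2)>150
def reg(a,b,c,d): return (u>a)&(u<b)&(v>c)&(v<d)
def pr(t,l): print(t); [print(" ",o) for o in l]
pr("cov",meas2("top",white&reg(395,430,205,250),.040))
pr("other",meas2("top",white&reg(370,400,245,290),.036))
pr("nb",meas2("top",(Z>.06)&(Z<.1)&reg(180,250,190,265),.078))
pr("neck",meas2("top",(Z>.042)&(Z<.06)&reg(200,235,210,240),.05))
pr("cradle plate",meas2("top",(Z>.0035)&reg(390,432,205,255),.004))
pr("tall",meas2("top",(Z>.01)&(Z<.3)&reg(140,470,100,290),.0,20))
pr("lamp",meas2("top",(Z>.06)&(Z<.3)&reg(240,360,60,235),.15,20))
E
python3 m1.py
```

```text
cov
  ([411.7, 226.9], 'rect', [488.0, -308.6], [48.4, 70.0], 16.6, 'cen', 487.8, -308.8)
other
  ([385.5, 266.9], 'rect', [365.7, -230.9], [48.8, 71.8], 161.9, 'cen', 365.3, -231.1)
nb
  ([217.6, 241.5], 'rect', [412.2, 264.5], [39.6, 61.3], 114.3, 'cen', 412.4, 264.6)
  ([206.1, 208.1], 'rect', [509.6, 309.2], [41.6, 60.8], 115.4, 'cen', 509.7, 309.2)
neck
  ([214.1, 226.0], 'rect', [461.7, 287.6], [36.2, 47.4], 24.3, 'cen', 461.6, 287.8)
cradle plate
  ([410.3, 227.9], 'rect', [493.1, -311.1], [81.6, 96.0], 21.3, 'cen', 490.9, -312.5)
tall
  ([384.8, 266.6], 'rect', [368.2, -235.5], [48.2, 70.5], 161.2, 'cen', 368.0, -235.6)
  ([309.2, 259.7], 'rect', [377.8, -2.3], [22.8, 42.3], 108.5, 'cen', 377.8, -2.2)
  ([442.8, 223.8], 'rect', [508.9, -417.0], [24.1, 48.1], 17.3, 'cen', 508.4, -415.3)
  ([411.0, 228.8], 'rect', [492.1, -315.1], [72.4, 82.1], 17.9, 'cen', 492.8, -315.9)
  ([458.2, 219.9], 'rect', [524.4, -463.3], [26.1, 49.8], 16.6, 'cen', 524.8, -465.7)
  ([218.9, 229.1], 'rect', [464.7, 294.0], [89.1, 186.4], 25.0, 'cen', 465.0, 297.0)
  ([379.4, 167.9], 'rect', [682.9, -214.3], [28.7, 54.8], 155.7, 'cen', 683.6, -214.3)
  ([245.0, 158.7], 'rect', [693.6, 225.5], [22.4, 23.9], 5.1, 'cen', 694.1, 225.8)
  ([194.5, 162.8], 'rect', [673.9, 389.4], [67.9, 72.7], 92.7, 'cen', 673.3, 389.5)
  ([422.2, 145.8], 'rect', [757.1, -338.9], [128.0, 171.9], 115.7, 'cen', 754.1, -345.0)
  ([228.6, 136.0], 'rect', [771.4, 287.6], [78.9, 99.4], 102.1, 'cen', 772.0, 287.4)
  ([468.3, 115.0], 'rect', [882.5, -508.9], [9.6, 108.5], 177.8, 'cen', 888.2, -510.0)
  ([387.5, 111.3], 'rect', [903.0, -225.8], [121.7, 142.5], 64.0, 'cen', 880.8, -222.0)
  ([306.0, 168.1], 'rect', [716.9, -5.8], [284.1, 442.4], 12.0, 'cen', 666.4, -10.0)
lamp
  ([342.4, 184.6], 'rect', [586.9, -86.5], [44.4, 133.8], 55.9, 'cen', 582.6, -87.6)
  ([295.0, 168.2], 'rect', [656.0, 43.6], [109.3, 400.0], 7.2, 'cen', 608.6, 47.9)
```

Candidates for the white cover: (412,228), in the black cradle, 0.57 m from the base; (386,267), loose on the bench, 0.43 m; (338,184), a black tape dispenser, which is no cover. I take (412,228), the farther of the two covers. The crop confirms it stands in the black cradle, and the turquoise one at (450,224) is left alone. The open module is at (214,226), between the two tall neighbours.

Emit:
jog_arm:
  motion:
    - {"dy": 4, "turn": 0.124}
    - {"dy": 4, "turn": 0.124}
    - {"dy": 4, "turn": 0.124}
    - {"dy": 4, "turn": 0.124}
    - {"dy": 4, "turn": 0.124}
    - {"dy": 4, "turn": 0.124}
    - {"dx": 3.95, "dy": 1.3, "turn": 0.124}
    - {"dx": 3.95, "dy": 1.3, "turn": 0.124}
    - {"dx": 3.95, "dy": 1.3, "turn": 0.124}
    - {"dx": 3.95, "dy": 1.3, "turn": 0.124}
    - {"dx": 3.95, "dy": 1.3, "turn": 0.124}
    - {"dx": 3.95, "dy": 1.3, "turn": 0.124}
  fingers: 8.54
  grip_force: 40

```text
validation failed for argument at $.mo...
```

Emit:
jog_arm:
  motion:
    - {"dx": 0.0, "dy": 4.0, "dz": 0.0, "turn": 0.124}
    - {"dx": 0.0, "dy": 4.0, "dz": 0.0, "turn": 0.124}
    - {"dx": 0.0, "dy": 4.0, "dz": 0.0, "turn": 0.124}
    - {"dx": 0.0, "dy": 4.0, "dz": 0.0, "turn": 0.124}
    - {"dx": 0.0, "dy": 4.0, "dz": 0.0, "turn": 0.124}
    - {"dx": 0.0, "dy": 4.0, "dz": 0.0, "turn": 0.124}
    - {"dx": 3.95, "dy": 1.3, "dz": 0.0, "turn": 0.124}
    - {"dx": 3.95, "dy": 1.3, "dz": 0.0, "turn": 0.124}
    - {"dx": 3.95, "dy": 1.3, "dz": 0.0, "turn": 0.124}
    - {"dx": 3.95, "dy": 1.3, "dz": 0.0, "turn": 0.124}
    - {"dx": 3.95, "dy": 1.3, "dz": 0.0, "turn": 0.124}
    - {"dx": 3.95, "dy": 1.3, "dz": 0.0, "turn": 0.124}
  fingers: 8.54
  grip_force: 40

```text
time: 1.1
tool_pos: [0.4831, -0.3098, 0.231]
tcp_rot: [-1.871, -2.523, 0.0]
wrist_force: [0.1, -0.7, -0.0]
width: 0.999
```

Emit:
jog_arm:
  motion:
    - {"dx": 0.25, "dy": 0.05, "dz": -4.0, "turn": 0.0}
    - {"dx": 0.25, "dy": 0.05, "dz": -4.0, "turn": 0.0}
    - {"dx": 0.0, "dy": 0.0, "dz": -3.5, "turn": 0.0}
    - {"dx": 0.0, "dy": 0.0, "dz": 0.0, "turn": 0.0}

```text
time: 1.43
tool_pos: [0.4812, -0.3057, 0.1074]
tcp_rot: [-1.869, -2.505, 0.001]
wrist_force: [-1.8, 1.0, -0.6]
width: 0.998
```

```bash
python3 - <<'E'
from h import *
a,_=shot("top"); b,_=shot("side")
print(bot.read_state()["tool_pos"],[proj(n,[.488,-.3087,.04]) for n in("top","side")])
u,v=map(int,proj("top",[.488,-.3087,.06])); x,y=map(int,proj("side",[.488,-.3087,.06]))
c=lambda i,u,v:cv2.resize(i[v-50:v+50,u-50:u+50,::-1],(400,400),interpolation=cv2.INTER_CUBIC)
print(u,v,x,y); cv2.imwrite("pics/g1.png",np.hstack([c(a,u,v),c(b,x,y)]))
E
```

```text
[ 0.48517972 -0.30908007  0.11467766] [(np.float64(411.72276635387834), np.float64(226.98685190448543)), (np.float64(333.319700760165), np.float64(280.5411088105993))]
413 225 333 274
```

View pics/g1.png

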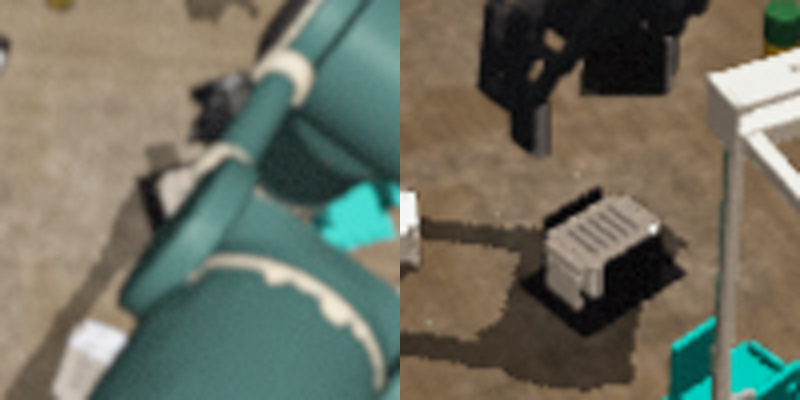

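```bash
python3 - <<'E'
from h import *
s=bot.read_state();p=s["tool_pos"];print(p,s["tcp_rot"])
for z in(.11,.12,.13): print(z,proj("side",[p[0]-.0425*.957,p[1]-.0425*.29,z]))
im=np.load("/tmp/side.npz")["im"].astype(int);D=np.load("/tmp/side.npz")["D"];P=cloud("side",D)
v,u=np.mgrid[:400,:640]
M=(im.min(2)>120)&(u>315)&(u<352)&(v>265)&(v<305)&(P[...,2]>.034)&(P[...,2]<.046)
for o in meas2("side",M,.04): print(o)
print(P[255:264,316].round(3).tolist())
E
```

```text
[ 0.48517972 -0.30908007  0.11467766] [-1.87668411e+00 -2.51345439e+00  2.45800959e-04]
0.11 (np.float64(318.2204495145397), np.float64(265.6706458723592))
0.12 (np.float64(318.16930335551393), np.float64(262.17343994852627))
0.13 (np.float64(318.1175918616359), np.float64(258.6375782892117))
([333.2, 281.5], 'rect', [486.4, -312.0], [44.1, 64.4], 17.7, 'cen', 486.6, -311.3)
[[0.436, -0.33, 0.149], [0.435, -0.332, 0.148], [0.436, -0.329, 0.143], [0.437, -0.328, 0.139], [0.435, -0.331, 0.139], [0.437, -0.328, 0.134], [0.436, -0.329, 0.132], [0.438, -0.325, 0.125], [0.495, -0.186, -0.002]]
```

Emit:
jog_arm:
  motion:
    - {"dx": 0.05, "dy": 0.0, "dz": -2.5, "turn": 0.01}
    - {"dx": 0.0, "dy": 0.0, "dz": -2.5, "turn": 0.0}
    - {"dx": 0.0, "dy": 0.0, "dz": -2.5, "turn": 0.0}
    - {"dx": 0.0, "dy": 0.0, "dz": -1.9, "turn": 0.0}
    - {"dx": 0.0, "dy": 0.0, "dz": -1.0, "turn": 0.0}
    - {"dx": 0.0, "dy": 0.0, "dz": 0.0, "turn": 0.0}
    - {"dx": 0.0, "dy": 0.0, "dz": 0.0, "turn": 0.0}
    - {"dx": 0.0, "dy": 0.0, "dz": 0.0, "turn": 0.0}

```text
time: 2.2
tool_pos: [0.4889, -0.3116, 0.0149]
tcp_rot: [1.865, 2.523, 0.0]
wrist_force: [-0.6, 0.1, -1.0]
width: 0.996
```

Emit:
jog_arm:
  motion:
    - {"dx": 0.0, "dy": 0.0, "dz": 0.0, "turn": 0.0}
    - {"dx": 0.0, "dy": 0.0, "dz": 0.0, "turn": 0.0}
    - {"dx": 0.0, "dy": 0.0, "dz": 0.0, "turn": 0.0}
    - {"dx": 0.0, "dy": 0.0, "dz": 0.0, "turn": 0.0}
    - {"dx": 0.0, "dy": 0.0, "dz": 0.0, "turn": 0.0}
    - {"dx": 0.0, "dy": 0.0, "dz": 0.0, "turn": 0.0}
    - {"dx": 0.0, "dy": 0.0, "dz": 0.0, "turn": 0.0}
    - {"dx": 0.0, "dy": 0.0, "dz": 0.0, "turn": 0.0}
  fingers: 5.5
  grip_force: 40

```text
time: 2.87
tool_pos: [0.4885, -0.3111, 0.0143]
tcp_rot: [1.865, 2.524, 0.0]
wrist_force: [-1.0, 0.5, 6.6]
width: 0.744
```

Emit:
jog_arm:
  motion:
    - {"dx": 0.0, "dy": 0.0, "dz": 0.5, "turn": 0.0}
    - {"dx": 0.0, "dy": 0.0, "dz": 1.0, "turn": 0.0}
    - {"dx": 0.0, "dy": 0.0, "dz": 1.5, "turn": 0.0}
    - {"dx": 0.0, "dy": 0.0, "dz": 1.5, "turn": 0.0}
    - {"dx": 0.0, "dy": 0.0, "dz": 1.5, "turn": 0.0}
    - {"dx": 0.0, "dy": 0.0, "dz": 1.5, "turn": 0.0}
    - {"dx": 0.0, "dy": 0.0, "dz": 1.5, "turn": 0.0}
    - {"dx": 0.0, "dy": 0.0, "dz": 0.0, "turn": 0.0}
    - {"dx": 0.0, "dy": 0.0, "dz": 0.0, "turn": 0.0}

```text
time: 3.62
tool_pos: [0.4878, -0.3106, 0.1037]
tcp_rot: [1.865, 2.524, 0.0]
wrist_force: [-0.1, 1.1, -2.1]
width: 0.744
```

```bash
python3 - <<'E'
from h import *
b,_=shot("side"); print(bot.read_state()["tool_pos"])
p=bot.read_state()["tool_pos"]
x,y=map(int,proj("side",p)); 
cv2.imwrite("pics/g2.png",cv2.resize(b[y-60:y+70,x-70:x+70,::-1],None,fx=4,fy=4,interpolation=cv2.INTER_CUBIC)); print(x,y)
E
```

```text
[ 0.48701042 -0.3100466   0.10240696]
333 260
```

View pics/g2.png

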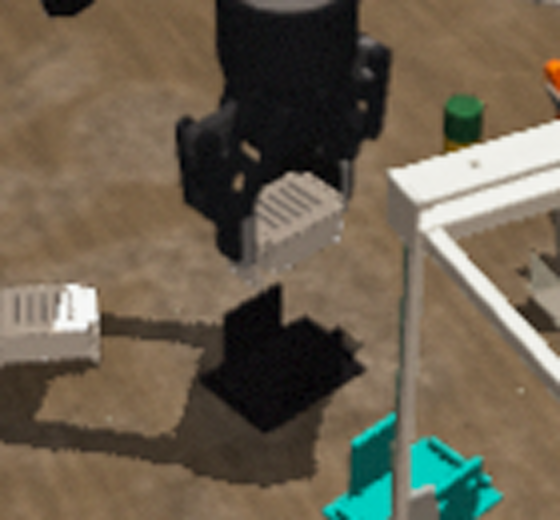

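Emit:
jog_arm:
  motion:
    - {"dx": -0.3, "dy": 1.8, "dz": 0.0, "turn": 0.0}
    - {"dx": -0.6, "dy": 3.2, "dz": 0.0, "turn": 0.0}
    - {"dx": -0.6, "dy": 3.2, "dz": 0.0, "turn": 0.0}
    - {"dx": -0.6, "dy": 3.2, "dz": 0.0, "turn": 0.0}
    - {"dx": -0.5, "dy": 2.3, "dz": 0.0, "turn": 0.0}
    - {"dx": 0.0, "dy": 0.8, "dz": -1.5, "turn": 0.0}
    - {"dx": 0.0, "dy": 0.0, "dz": -2.5, "turn": 0.0}
    - {"dx": 0.0, "dy": 0.0, "dz": -2.5, "turn": 0.0}
    - {"dx": 0.0, "dy": 0.0, "dz": -1.5, "turn": 0.0}
    - {"dx": 0.0, "dy": 0.0, "dz": -0.5, "turn": 0.0}
    - {"dx": 0.0, "dy": 0.0, "dz": 0.0, "turn": 0.0}
    - {"dx": 0.0, "dy": 0.0, "dz": 0.0, "turn": 0.0}

```text
time: 4.67
tool_pos: [0.4607, -0.165, 0.0169]
tcp_rot: [-1.866, -2.525, 0.0]
wrist_force: [-0.5, -0.0, -1.0]
width: 0.744
```

Emit:
jog_arm:
  motion:
    - {"dx": 0.0, "dy": 0.0, "dz": -0.25, "turn": 0.0}
    - {"dx": 0.0, "dy": 0.0, "dz": -0.15, "turn": 0.0}
    - {"dx": 0.0, "dy": 0.0, "dz": 0.0, "turn": 0.0}
    - {"dx": 0.0, "dy": 0.0, "dz": 0.0, "turn": 0.0}
    - {"dx": 0.0, "dy": 0.0, "dz": 0.0, "turn": 0.0}

```text
time: 5.08
tool_pos: [0.4615, -0.1653, 0.0138]
tcp_rot: [1.867, 2.526, 0.0]
wrist_force: [0.2, 0.6, -0.6]
width: 0.743
```

Emit:
jog_arm:
  motion:
    - {"dx": 0.0, "dy": 0.0, "dz": -0.15, "turn": 0.0}
    - {"dx": 0.0, "dy": 0.0, "dz": -0.1, "turn": 0.0}
    - {"dx": 0.0, "dy": 0.0, "dz": 0.0, "turn": 0.0}
    - {"dx": 0.0, "dy": 0.0, "dz": 0.0, "turn": 0.0}
    - {"dx": 0.0, "dy": 0.0, "dz": 0.0, "turn": 0.0}

```text
time: 5.5
tool_pos: [0.461, -0.1651, 0.0107]
tcp_rot: [-1.867, -2.527, 0.0]
wrist_force: [-0.8, -0.4, -0.4]
width: 0.742
```

Emit:
jog_arm:
  motion:
    - {"dx": 0.0, "dy": 0.0, "dz": -0.1, "turn": 0.0}
    - {"dx": 0.0, "dy": 0.0, "dz": 0.0, "turn": 0.0}
    - {"dx": 0.0, "dy": 0.0, "dz": 0.0, "turn": 0.0}
    - {"dx": 0.0, "dy": 0.0, "dz": 0.0, "turn": 0.0}

```text
time: 5.83
tool_pos: [0.4613, -0.1652, 0.0103]
tcp_rot: [1.867, 2.526, 0.0]
wrist_force: [-2.7, 0.8, 4.8]
width: 0.743
```

Emit:
jog_arm:
  motion:
    - {"dx": 0.0, "dy": 0.0, "dz": 0.0, "turn": 0.0}
    - {"dx": 0.0, "dy": 0.0, "dz": 0.0, "turn": 0.0}
    - {"dx": 0.0, "dy": 0.0, "dz": 0.0, "turn": 0.0}
    - {"dx": 0.0, "dy": 0.0, "dz": 0.0, "turn": 0.0}
    - {"dx": 0.0, "dy": 0.0, "dz": 0.0, "turn": 0.0}
    - {"dx": 0.0, "dy": 0.0, "dz": 1.0, "turn": 0.0}
    - {"dx": 0.0, "dy": 0.0, "dz": 2.0, "turn": 0.0}
    - {"dx": 0.0, "dy": 0.0, "dz": 3.0, "turn": 0.0}
    - {"dx": 0.0, "dy": 0.0, "dz": 3.0, "turn": -0.12}
    - {"dx": 0.0, "dy": 0.0, "dz": 3.0, "turn": -0.12}
    - {"dx": 0.0, "dy": 0.0, "dz": 0.0, "turn": -0.12}
    - {"dx": 0.0, "dy": 0.0, "dz": 0.0, "turn": -0.12}
  fingers: 8.54

```text
time: 6.83
tool_pos: [0.4634, -0.1661, 0.1337]
tcp_rot: [2.415, 1.999, 0.005]
wrist_force: [0.1, 0.4, 0.1]
width: 1.0
```

Emit:
jog_arm:
  motion:
    - {"dx": 0.0, "dy": 0.0, "dz": 0.0, "turn": -0.121}
    - {"dx": 0.0, "dy": 0.0, "dz": 0.0, "turn": -0.121}
    - {"dx": 0.0, "dy": 0.0, "dz": 0.0, "turn": -0.121}
    - {"dx": 0.0, "dy": 0.0, "dz": 0.0, "turn": -0.121}
    - {"dx": 0.0, "dy": 0.0, "dz": 0.0, "turn": -0.121}
    - {"dx": 0.0, "dy": 0.0, "dz": 0.0, "turn": -0.121}
    - {"dx": 0.0, "dy": 0.0, "dz": 0.0, "turn": -0.121}
    - {"dx": 0.0, "dy": 0.0, "dz": 0.0, "turn": -0.121}
    - {"dx": 0.0, "dy": 0.0, "dz": 0.0, "turn": -0.121}
    - {"dx": 0.0, "dy": 0.0, "dz": 0.0, "turn": 0.0}
    - {"dx": 0.0, "dy": 0.0, "dz": 0.0, "turn": 0.0}

```text
time: 7.75
tool_pos: [0.4612, -0.1652, 0.1303]
tcp_rot: [3.105, 0.474, 0.001]
wrist_force: [0.1, 0.1, 0.0]
width: 0.998
```

```bash
cat > m2.py <<'E'
from h import *
b,D=shot("side"); a,Da=shot("top"); s=bot.read_state(); print(s["tool_pos"],s["tcp_rot"],s["width"])
p=[.461,-.165,.036]
v,u=np.mgrid[:400,:640]
for n,i,d in(("side",b,D),("top",a,Da)):
    x,y=map(int,proj(n,p)); P=cloud(n,d); print(n,x,y)
    M=(i.min(2)>105)&(abs(u-x)<32)&(abs(v-y)<28)&(P[...,2]>.029)&(P[...,2]<.043)&(d>0)
    for o in meas2(n,M,.036): print(o)
    if n=="side": cv2.imwrite("pics/g3.png",cv2.resize(i[max(0,y-70):y+50,x-70:x+70,::-1],None,fx=4,fy=4,interpolation=cv2.INTER_CUBIC))
E
python3 m2.py
```

```text
[ 0.46113138 -0.16514236  0.13011043] [3.10549430e+00 4.73505533e-01 4.56886943e-04] 0.9971692607051675
side 300 250
([277.6, 274.2], 'rect', [377.2, -228.6], [25.0, 47.8], 156.0, 'cen', 376.1, -228.4)
([300.4, 251.2], 'rect', [461.0, -166.3], [47.5, 68.7], 22.6, 'cen', 461.0, -166.5)
top 364 233
([386.3, 258.3], 'rect', [392.8, -233.6], [17.3, 41.6], 92.7, 'cen', 390.9, -233.1)
([364.3, 238.6], 'rect', [447.3, -167.5], [34.8, 43.9], 107.5, 'cen', 446.3, -166.5)
```

View pics/g3.png

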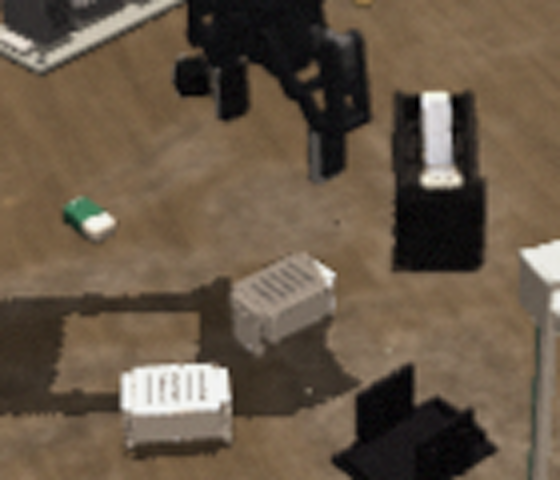

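Emit:
jog_arm:
  motion:
    - {"dx": 0.0, "dy": 0.0, "dz": -3.0, "turn": 0.0}
    - {"dx": 0.0, "dy": 0.0, "dz": -3.0, "turn": 0.0}
    - {"dx": 0.0, "dy": 0.0, "dz": -2.5, "turn": 0.0}
    - {"dx": 0.0, "dy": 0.0, "dz": -2.0, "turn": 0.0}
    - {"dx": 0.0, "dy": 0.0, "dz": -1.1, "turn": 0.0}
    - {"dx": 0.0, "dy": 0.0, "dz": 0.0, "turn": 0.0}
    - {"dx": 0.0, "dy": 0.0, "dz": 0.0, "turn": 0.0}
    - {"dx": 0.0, "dy": 0.0, "dz": 0.0, "turn": 0.0}

```text
time: 8.52
tool_pos: [0.4624, -0.1657, 0.0151]
tcp_rot: [3.105, 0.47, 0.003]
wrist_force: [-0.2, 0.4, 0.6]
width: 1.001
```

Emit:
jog_arm:
  motion:
    - {"dx": 0.0, "dy": 0.0, "dz": 0.0, "turn": 0.0}
    - {"dx": 0.0, "dy": 0.0, "dz": 0.0, "turn": 0.0}
    - {"dx": 0.0, "dy": 0.0, "dz": 0.0, "turn": 0.0}
    - {"dx": 0.0, "dy": 0.0, "dz": 0.0, "turn": 0.0}
    - {"dx": 0.0, "dy": 0.0, "dz": 0.0, "turn": 0.0}
    - {"dx": 0.0, "dy": 0.0, "dz": 0.0, "turn": 0.0}
    - {"dx": 0.0, "dy": 0.0, "dz": 0.0, "turn": 0.0}
    - {"dx": 0.0, "dy": 0.0, "dz": 0.0, "turn": 0.0}
    - {"dx": 0.0, "dy": 0.0, "dz": 0.0, "turn": 0.0}
    - {"dx": 0.0, "dy": 0.0, "dz": 0.0, "turn": 0.0}
    - {"dx": 0.0, "dy": 0.0, "dz": 0.0, "turn": 0.0}
    - {"dx": 0.0, "dy": 0.0, "dz": 0.0, "turn": 0.0}
  fingers: 3.5
  grip_force: 50

```text
time: 9.52
tool_pos: [0.462, -0.1655, 0.0149]
tcp_rot: [3.106, 0.469, 0.002]
wrist_force: [-0.8, 0.2, 6.9]
width: 0.486
```

Emit:
jog_arm:
  motion:
    - {"dx": 0.0, "dy": 0.0, "dz": 1.0, "turn": 0.0}
    - {"dx": 0.0, "dy": 0.0, "dz": 2.0, "turn": 0.0}
    - {"dx": 0.0, "dy": 0.0, "dz": 3.5, "turn": 0.0}
    - {"dx": 0.0, "dy": 0.0, "dz": 3.5, "turn": 0.0}
    - {"dx": 0.0, "dy": 0.0, "dz": 3.5, "turn": 0.0}
    - {"dx": 0.0, "dy": 0.0, "dz": 3.5, "turn": 0.0}
    - {"dx": 0.0, "dy": 0.0, "dz": 3.5, "turn": 0.0}
    - {"dx": 0.0, "dy": 0.0, "dz": 3.5, "turn": 0.0}
    - {"dx": 0.0, "dy": 0.0, "dz": 3.0, "turn": 0.0}
    - {"dx": 0.0, "dy": 0.0, "dz": 1.5, "turn": 0.0}

```text
time: 10.35
tool_pos: [0.4623, -0.1656, 0.3042]
tcp_rot: [3.103, 0.469, 0.009]
wrist_force: [0.7, -0.6, -0.2]
width: 0.476
```

Emit:
jog_arm:
  motion:
    - {"dx": 0.0, "dy": 2.0, "dz": 0.0, "turn": 0.0}
    - {"dx": 0.0, "dy": 3.5, "dz": 0.0, "turn": 0.013}
    - {"dx": 0.0, "dy": 4.0, "dz": 0.0, "turn": 0.02}
    - {"dx": 0.0, "dy": 4.0, "dz": 0.0, "turn": 0.02}
    - {"dx": 0.0, "dy": 4.0, "dz": 0.0, "turn": 0.02}
    - {"dx": 0.0, "dy": 4.0, "dz": 0.0, "turn": 0.02}
    - {"dx": 0.0, "dy": 4.0, "dz": 0.0, "turn": 0.02}
    - {"dx": 0.0, "dy": 4.0, "dz": 0.0, "turn": 0.02}
    - {"dx": 0.0, "dy": 4.0, "dz": 0.0, "turn": 0.0}
    - {"dx": 0.0, "dy": 4.0, "dz": 0.0, "turn": 0.0}
    - {"dx": 0.0, "dy": 4.0, "dz": 0.0, "turn": 0.0}
    - {"dx": 0.0, "dy": 3.8, "dz": 0.0, "turn": 0.0}

```text
time: 11.35
tool_pos: [0.4601, 0.2899, 0.299]
tcp_rot: [-3.068, -0.676, 0.0]
wrist_force: [2.0, -0.4, -1.2]
width: 0.484
```

Emit:
jog_arm:
  motion:
    - {"dx": 0.0, "dy": 0.0, "dz": -3.5, "turn": 0.0}
    - {"dx": 0.0, "dy": 0.0, "dz": -4.0, "turn": 0.0}
    - {"dx": 0.0, "dy": 0.0, "dz": -4.0, "turn": 0.0}
    - {"dx": 0.0, "dy": 0.0, "dz": -3.5, "turn": 0.0}
    - {"dx": 0.0, "dy": 0.0, "dz": -1.5, "turn": 0.0}
    - {"dx": 0.0, "dy": 0.0, "dz": 0.0, "turn": 0.0}
    - {"dx": 0.0, "dy": 0.0, "dz": 0.0, "turn": 0.0}
    - {"dx": 0.0, "dy": 0.0, "dz": 0.0, "turn": 0.0}

```text
time: 12.02
tool_pos: [0.4622, 0.2885, 0.1357]
tcp_rot: [-3.068, -0.674, -0.004]
wrist_force: [0.2, 0.1, -0.2]
width: 0.48
```

```bash
cat > m3.py <<'E'
from h import *
import sys
s=bot.read_state(); p=s["tool_pos"]; print(p,s["tcp_rot"],s["wrist_force"])
for n in("side","top"):
    i,D=shot(n); x,y=map(int,proj(n,[.4615,.2875,.09])); print(n,x,y,proj(n,p))
    c=i[y-60:y+60,x-60:x+60,::-1]; cv2.imwrite(f"/tmp/{n}.png",cv2.resize(c,(400,400),interpolation=cv2.INTER_CUBIC))
cv2.imwrite(f"pics/{sys.argv[1]}.png",np.hstack([cv2.imread("/tmp/side.png"),cv2.imread("/tmp/top.png")]))
E
python3 m3.py g4
```

```text
[0.46221833 0.2884622  0.13565576] [-3.06757208 -0.67437881 -0.00407679] [ 0.21062281  0.12365162 -0.18791858]
side 250 160 (np.float64(249.0195842184047), np.float64(148.0974646729386))
top 210 223 (np.float64(205.59546172640106), np.float64(220.93151126947484))
```

View pics/g4.png

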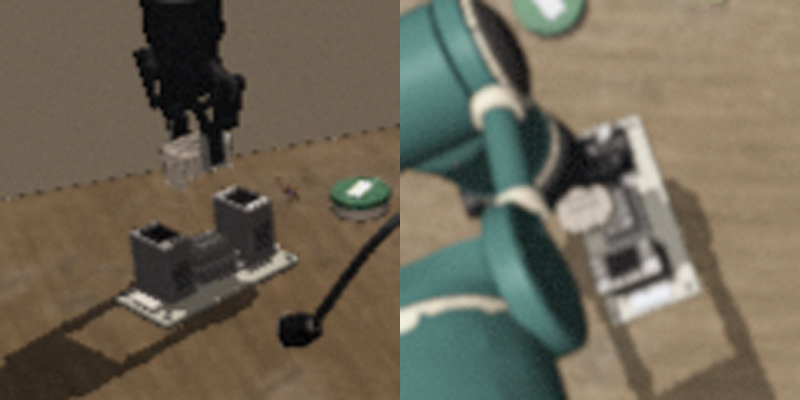

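```bash
cat > m4.py <<'E'
from h import *
z=np.load("/tmp/side.npz"); i=z["im"].astype(int); D=z["D"]; P=cloud("side",D); Z=np.where(D>0,P[...,2],-1)
v,u=np.mgrid[:400,:640]; R=(abs(u-250)<50)&(abs(v-175)<40)
def pr(t,l): print(t); [print(" ",o) for o in l]
pr("nb side",meas2("side",R&(Z>.069)&(Z<.088)&(v>154),.078,20))
pr("nbtop by y",meas2("side",R&(Z>.074)&(Z<.085)&(v>154),.078,20))
pz=bot.read_state()["tool_pos"][2]+.0215
C=R&(v<165)&(i.min(2)>95)&(abs(P[...,0]-.4615)<.06)&(abs(P[...,1]-.2885)<.05)
print("cover cloud",[np.round(np.percentile(P[C][:,k],[2,50,98]),3).tolist() for k in range(3)])
pr("cov top",meas2("side",C&(Z>pz-.006),pz,10))
E
python3 m4.py; python3 - <<'E'
import cv2,numpy as np
i=np.load("/tmp/side.npz")["im"][120:205,205:300,::-1]
cv2.imwrite("pics/g5.png",cv2.resize(i,None,fx=8,fy=7,interpolation=cv2.INTER_NEAREST)[:600,:800])
E
```

```text
nb side
  ([279.3, 196.0], 'rect', [479.8, 52.6], [32.9, 45.7], 96.3, 'cen', 480.8, 51.9)
  ([237.9, 171.0], 'rect', [410.1, 257.3], [47.4, 73.2], 114.0, 'cen', 409.4, 257.1)
  ([262.3, 159.9], 'rect', [506.6, 300.4], [53.1, 73.5], 116.7, 'cen', 507.2, 301.9)
nbtop by y
  ([280.5, 195.7], 'rect', [484.5, 51.2], [22.4, 37.9], 88.6, 'cen', 486.5, 52.4)
  ([237.9, 170.4], 'rect', [410.0, 261.1], [43.5, 65.7], 115.7, 'cen', 410.8, 262.3)
  ([262.3, 159.2], 'rect', [508.9, 306.0], [43.3, 66.0], 116.0, 'cen', 508.8, 306.1)
cover cloud [[0.43, 0.452, 0.517], [0.257, 0.283, 0.332], [0.077, 0.156, 0.159]]
cov top
  ([244.9, 143.6], 'rect', [445.4, 280.5], [34.8, 61.6], 74.0, 'cen', 446.9, 278.4)
```

View pics/g5.png

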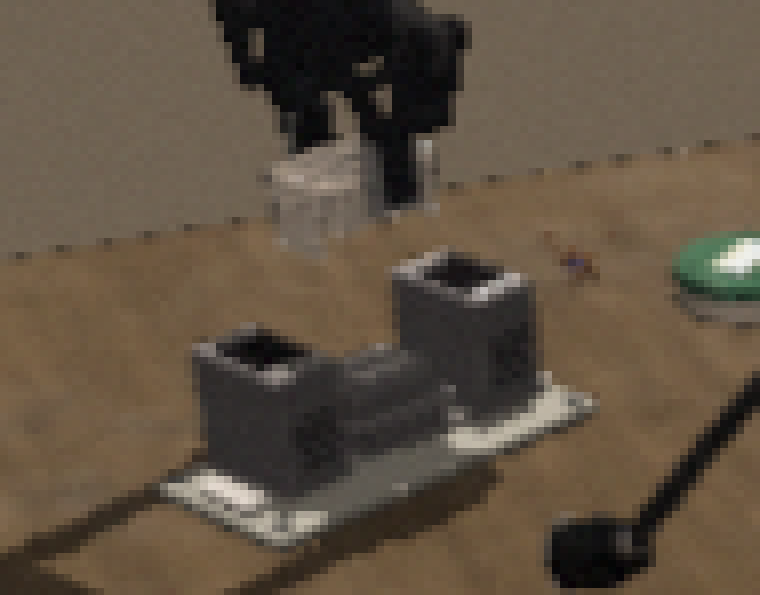

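```bash
python3 - <<'E'
from h import *
nb=[(195,350),(255,328),(340,352),(270,380)]; na=[(395,268),(442,252),(535,283),(470,297)]
f=lambda q:[(x/8-.5+205,y/7-.5+120) for x,y in q]
B=rayv("side",f(nb),.078); A=rayv("side",f(na),.078)
print(B.round(1).tolist(),A.round(1).tolist(),B.mean(0),A.mean(0),(A.mean(0)+B.mean(0))/2)
# fresh top view vs first: rail from initial top image with tight slab
from subprocess import run
E
sed -i 's/^a,_=.*//' m1.py; python3 - <<'E'
import sys; sys.path.insert(0,'.')
from h import *
im,D=viewer.read_camera("top"); P=cloud("top",D); Z=np.where(D>0,P[...,2],-1)
v,u=np.mgrid[:400,:640]; R=(abs(u-214)<36)&(abs(v-226)<40)
C=R&(Z>.145)&(Z<.165)&(im.min(2)>100)
p=bot.read_state()["tool_pos"]; print(p)
for o in meas2("top",C,p[2]+.0215,10): print("cov",o)
for o in meas2("top",R&(Z>.073)&(Z<.088),.078,10): print("nb",o)
E
```

```text
[[385.7, 279.3], [413.9, 291.0], [439.4, 252.3], [406.1, 237.3]] [[485.2, 328.6], [508.9, 337.3], [534.7, 287.4], [505.0, 284.6]] [411.29674355 264.96184062] [508.44856453 309.46676587] [459.87265404 287.21430325]
[0.46268946 0.28871201 0.13634718]
cov ([205.5, 225.1], 'rect', [448.0, 280.5], [35.3, 47.0], 115.2, 'cen', 447.6, 280.4)
nb ([217.1, 241.2], 'rect', [413.0, 265.8], [37.2, 59.4], 114.5, 'cen', 413.1, 266.2)
nb ([208.9, 202.1], 'rect', [528.3, 304.5], [14.7, 28.8], 92.7, 'cen', 528.3, 303.2)
```

Emit:
jog_arm:
  motion:
    - {"dx": -0.16, "dy": -0.03, "dz": -1.0, "turn": 0.0}
    - {"dx": 0.0, "dy": 0.0, "dz": -2.0, "turn": 0.0}
    - {"dx": 0.0, "dy": 0.0, "dz": -2.0, "turn": 0.0}
    - {"dx": 0.0, "dy": 0.0, "dz": -1.5, "turn": 0.0}
    - {"dx": 0.0, "dy": 0.0, "dz": -0.7, "turn": 0.0}
    - {"dx": 0.0, "dy": 0.0, "dz": 0.0, "turn": 0.0}
    - {"dx": 0.0, "dy": 0.0, "dz": 0.0, "turn": 0.0}
    - {"dx": 0.0, "dy": 0.0, "dz": 0.0, "turn": 0.0}

```text
time: 12.83
tool_pos: [0.4604, 0.2881, 0.0629]
tcp_rot: [-3.068, -0.674, -0.003]
wrist_force: [-0.3, -0.1, -0.5]
width: 0.479
```

```bash
python3 - <<'E'
from h import *
i,D=shot("side"); t,_=shot("top"); s=bot.read_state(); print(s["tool_pos"],s["wrist_force"])
a=cv2.resize(i[125:200,205:280,::-1],(400,500),interpolation=cv2.INTER_CUBIC); b=cv2.resize(t[185:270,170:250,::-1],(400,500),interpolation=cv2.INTER_CUBIC)
cv2.imwrite("pics/g6.png",np.hstack([a,b]))
E
```

```text
[0.46058167 0.2881932  0.06316442] [-0.18839266  0.44032475 -0.84491777]
```

View pics/g6.png

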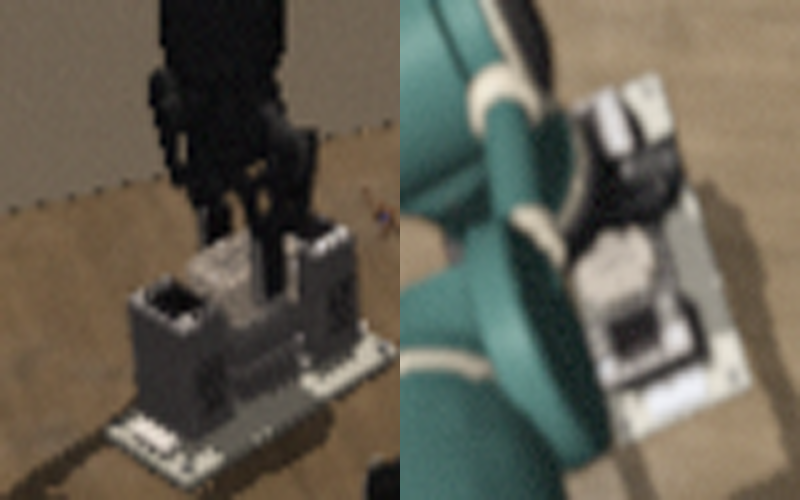

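Emit:
jog_arm:
  motion:
    - {"dx": 0.0, "dy": 0.0, "dz": -0.3, "turn": 0.0}
    - {"dx": 0.0, "dy": 0.0, "dz": -0.3, "turn": 0.0}
    - {"dx": 0.0, "dy": 0.0, "dz": -0.3, "turn": 0.0}
    - {"dx": 0.0, "dy": 0.0, "dz": -0.3, "turn": 0.0}
    - {"dx": 0.0, "dy": 0.0, "dz": 0.0, "turn": 0.0}
    - {"dx": 0.0, "dy": 0.0, "dz": 0.0, "turn": 0.0}
    - {"dx": 0.0, "dy": 0.0, "dz": 0.0, "turn": 0.0}

```text
time: 13.52
tool_pos: [0.4593, 0.2875, 0.0496]
tcp_rot: [3.068, 0.675, -0.001]
wrist_force: [0.6, 0.9, -0.3]
width: 0.482
```

Emit:
jog_arm:
  motion:
    - {"dx": 0.0, "dy": 0.0, "dz": -0.15, "turn": 0.0}
    - {"dx": 0.0, "dy": 0.0, "dz": -0.15, "turn": 0.0}
    - {"dx": 0.0, "dy": 0.0, "dz": 0.0, "turn": 0.0}
    - {"dx": 0.0, "dy": 0.0, "dz": 0.0, "turn": 0.0}
    - {"dx": 0.0, "dy": 0.0, "dz": 0.0, "turn": 0.0}

```text
time: 13.93
tool_pos: [0.4601, 0.2879, 0.047]
tcp_rot: [-3.068, -0.674, -0.002]
wrist_force: [1.8, 1.2, -1.0]
width: 0.478
```

Emit:
jog_arm:
  motion:
    - {"dx": 0.0, "dy": 0.0, "dz": -0.1, "turn": 0.0}
    - {"dx": 0.0, "dy": 0.0, "dz": -0.1, "turn": 0.0}
    - {"dx": 0.0, "dy": 0.0, "dz": 0.0, "turn": 0.0}
    - {"dx": 0.0, "dy": 0.0, "dz": 0.0, "turn": 0.0}

```text
time: 14.27
tool_pos: [0.4603, 0.288, 0.0452]
tcp_rot: [-3.068, -0.674, -0.003]
wrist_force: [3.4, 2.4, 0.9]
width: 0.481
```

Emit:
jog_arm:
  motion:
    - {"dx": 0.05, "dy": 0.03, "dz": 0.0, "turn": 0.0}
    - {"dx": 0.0, "dy": 0.0, "dz": -0.1, "turn": 0.0}
    - {"dx": 0.0, "dy": 0.0, "dz": -0.1, "turn": 0.0}
    - {"dx": 0.0, "dy": 0.0, "dz": 0.0, "turn": 0.0}
    - {"dx": 0.0, "dy": 0.0, "dz": 0.0, "turn": 0.0}

```text
time: 14.68
tool_pos: [0.4603, 0.2881, 0.0431]
tcp_rot: [-3.068, -0.674, -0.001]
wrist_force: [1.4, 0.6, 4.5]
width: 0.48
```

Emit:
jog_arm:
  motion:
    - {"dx": 0.02, "dy": 0.0, "dz": -0.1, "turn": 0.0}
    - {"dx": 0.0, "dy": 0.0, "dz": -0.1, "turn": 0.0}
    - {"dx": 0.0, "dy": 0.0, "dz": 0.0, "turn": 0.0}
    - {"dx": 0.0, "dy": 0.0, "dz": 0.0, "turn": 0.0}

```text
time: 15.02
tool_pos: [0.4603, 0.288, 0.0408]
tcp_rot: [-3.068, -0.674, -0.001]
wrist_force: [2.4, 2.0, 2.9]
width: 0.48
```

Emit:
jog_arm:
  motion:
    - {"dx": 0.0, "dy": 0.0, "dz": -0.1, "turn": 0.0}
    - {"dx": 0.0, "dy": 0.0, "dz": -0.1, "turn": 0.0}
    - {"dx": 0.0, "dy": 0.0, "dz": 0.0, "turn": 0.0}
    - {"dx": 0.0, "dy": 0.0, "dz": 0.0, "turn": 0.0}

```text
time: 15.35
tool_pos: [0.4603, 0.2879, 0.0385]
tcp_rot: [-3.068, -0.674, -0.0]
wrist_force: [3.5, 1.5, -0.0]
width: 0.482
```

Emit:
jog_arm:
  motion:
    - {"dx": 0.03, "dy": 0.02, "dz": -0.1, "turn": 0.0}
    - {"dx": 0.0, "dy": 0.0, "dz": -0.1, "turn": 0.0}
    - {"dx": 0.0, "dy": 0.0, "dz": 0.0, "turn": 0.0}
    - {"dx": 0.0, "dy": 0.0, "dz": 0.0, "turn": 0.0}

```text
time: 15.68
tool_pos: [0.4603, 0.288, 0.0364]
tcp_rot: [3.068, 0.674, -0.001]
wrist_force: [2.9, 2.0, -1.6]
width: 0.48
```

Emit:
jog_arm:
  motion:
    - {"dx": 0.0, "dy": 0.0, "dz": -0.1, "turn": 0.0}
    - {"dx": 0.0, "dy": 0.0, "dz": -0.1, "turn": 0.0}
    - {"dx": 0.0, "dy": 0.0, "dz": 0.0, "turn": 0.0}
    - {"dx": 0.0, "dy": 0.0, "dz": 0.0, "turn": 0.0}

```text
time: 16.02
tool_pos: [0.4603, 0.288, 0.0349]
tcp_rot: [3.068, 0.675, -0.001]
wrist_force: [0.0, 0.5, 3.4]
width: 0.481
```

Emit:
jog_arm:
  motion:
    - {"dx": 0.0, "dy": 0.0, "dz": -0.1, "turn": 0.0}
    - {"dx": 0.0, "dy": 0.0, "dz": 0.0, "turn": 0.0}
    - {"dx": 0.0, "dy": 0.0, "dz": 0.0, "turn": 0.0}

```text
time: 16.27
tool_pos: [0.4603, 0.288, 0.0349]
tcp_rot: [3.068, 0.675, -0.001]
wrist_force: [-1.5, -0.3, 11.2]
width: 0.483
```

Emit:
jog_arm:
  motion:
    - {"dx": 0.0, "dy": 0.0, "dz": -0.05, "turn": 0.0}
    - {"dx": 0.0, "dy": 0.0, "dz": 0.0, "turn": 0.0}
    - {"dx": 0.0, "dy": 0.0, "dz": 0.0, "turn": 0.0}

```text
time: 16.52
tool_pos: [0.4603, 0.288, 0.0349]
tcp_rot: [3.068, 0.675, -0.001]
wrist_force: [-2.7, -2.1, 14.6]
width: 0.481
```

Emit:
jog_arm:
  motion:
    - {"dx": 0.0, "dy": 0.0, "dz": 0.12, "turn": 0.0}
    - {"dx": 0.0, "dy": 0.0, "dz": 0.0, "turn": 0.0}
    - {"dx": 0.0, "dy": 0.0, "dz": 0.0, "turn": 0.0}

```text
time: 16.77
tool_pos: [0.4603, 0.288, 0.0349]
tcp_rot: [3.068, 0.675, -0.001]
wrist_force: [0.3, 0.1, 7.1]
width: 0.482
```

Emit:
jog_arm:
  motion:
    - {"dx": 0.0, "dy": 0.0, "dz": 0.0, "turn": 0.0}
    - {"dx": 0.0, "dy": 0.0, "dz": 0.0, "turn": 0.0}
    - {"dx": 0.0, "dy": 0.0, "dz": 0.0, "turn": 0.0}
    - {"dx": 0.0, "dy": 0.0, "dz": 0.0, "turn": 0.0}
    - {"dx": 0.0, "dy": 0.0, "dz": 0.0, "turn": 0.0}
    - {"dx": 0.0, "dy": 0.0, "dz": 0.0, "turn": 0.0}
  fingers: 7.5

```text
time: 17.27
tool_pos: [0.4601, 0.2879, 0.0341]
tcp_rot: [3.068, 0.675, -0.001]
wrist_force: [0.6, 0.4, 0.1]
width: 0.877
```

Emit:
jog_arm:
  motion:
    - {"dx": 0.0, "dy": 0.0, "dz": 0.5, "turn": 0.0}
    - {"dx": 0.0, "dy": 0.0, "dz": 2.0, "turn": 0.0}
    - {"dx": 0.0, "dy": 0.0, "dz": 3.0, "turn": 0.0}
    - {"dx": 0.0, "dy": 0.0, "dz": 3.5, "turn": 0.0}
    - {"dx": 0.0, "dy": 0.0, "dz": 3.5, "turn": 0.0}
    - {"dx": 0.0, "dy": 0.0, "dz": 3.5, "turn": 0.0}
    - {"dx": 0.0, "dy": 0.0, "dz": 3.5, "turn": 0.0}
    - {"dx": 0.0, "dy": 0.0, "dz": 3.5, "turn": 0.0}
    - {"dx": 0.0, "dy": 0.0, "dz": 0.0, "turn": 0.0}

```text
time: 18.02
tool_pos: [0.4643, 0.2903, 0.2742]
tcp_rot: [-3.064, -0.674, -0.023]
wrist_force: [1.0, 0.7, -0.3]
width: 0.875
```

```bash
python3 - <<'E'
from h import *
i,D=shot("side"); t,Dt=shot("top"); s=bot.read_state(); print(s["tool_pos"],s["wrist_force"])
v,u=np.mgrid[:400,:640]
for n,im,d in(("side",i,D),("top",t,Dt)):
    P=cloud(n,d); x,y=proj(n,[.4603,.288,.056]); 
    g=P[int(round(y))-3:int(round(y))+4,int(round(x))-4:int(round(x))+5].reshape(-1,3); print(n,x,y,np.percentile(g[:,2],[10,50,90]).round(4))
    q=P[(d>0)&(abs(P[...,2]-.078)<.004)&(abs(P[...,0]-.461)<.09)&(abs(P[...,1]-.287)<.06)]; print("nb top z",np.median(q[:,2]).round(4))
a=cv2.resize(i[130:200,205:285,::-1],(400,500),interpolation=cv2.INTER_CUBIC); b=cv2.resize(t[185:270,170:250,::-1],(400,500),interpolation=cv2.INTER_CUBIC)
cv2.imwrite("pics/g7.png",np.hstack([a,b]))
E
```

```text
[0.46167438 0.28874525 0.26743491] [-1.50240311  0.46514533  0.04182854]
side 250.76145038325922 169.90368502157392 [0.0534 0.0564 0.0587]
nb top z 0.0788
top 213.54752356528292 225.97000496558184 [0.0543 0.0571 0.0593]
nb top z 0.0789
```

View pics/g7.png

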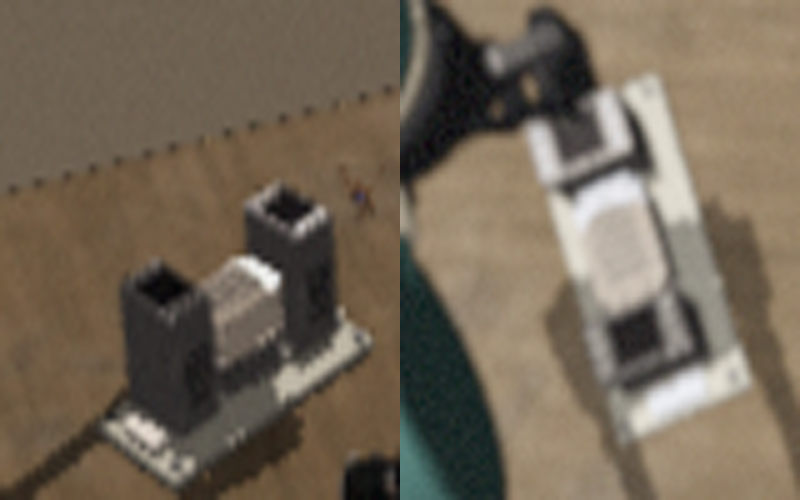

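```bash
python3 - <<'E'
from h import *
ok=True
for n in("side","top"):
    d=np.load(f"/tmp/{n}.npz")["D"]; P=cloud(n,d)
    X=P-[.4603,.288,0]; a=X[...,0]*.9078+X[...,1]*.4195; b=-X[...,0]*.4195+X[...,1]*.9078
    m=(d>0)&(abs(a)<.024)&(abs(b)<.015)&(P[...,2]>.05)&(P[...,2]<.063)
    c=np.linalg.lstsq(np.c_[a[m],b[m],np.ones(m.sum())],P[...,2][m],rcond=None)[0]; print(n,m.sum(),c.round(4)); 
    ok&=abs(c[2]-.0567)<.0015 and abs(c[0])<.06
print(ok)
if ok: print(bot.finish_job())
E
```

```text
side 47 [-0.0017  0.0259  0.0568]
top 160 [0.0014 0.0165 0.0573]
True
the job is handed in; nothing more can be done
None
```

The cover is on the open module and the job is handed in, about 18 s into the 67 s allowed. All the checks but one point to it being fully home with both clips under the rim. I could not see the clips snap.

**What I did:** I took the cover in the black cradle, the farther of the two white covers. I lifted it by its ends, set it upright on bare bench and let go. I then took it by its long sides, carried it over the lamp and pressed it down between the neighbours in 1 mm steps. None of the arm's moves touched the tin, weight, glue stick, eraser or turquoise cradle, but I did not re-measure them at the end.

**Checks on the seating:**
- **Stop point:** the tool stopped at 34.9 mm, against 34.5 mm expected for home. It stayed there while the downward force rose to 14.6 N.
- **Height:** after release the cover's top measured 56.8 mm from the side camera and 57.3 mm from the top camera. Home is 56 mm, and both cameras read about 1 mm high on the neighbours too.
- **Level:** the tilt along the cover's length was under 0.002 rad, so neither end is standing up. Across its width the fits gave 0.017 and 0.026 rad, which I put down to depth noise.

**What disagreed:** force was only read at the end of each move. During the press I saw a rise to 4.5 N and then a drop, not the full 8–12 N described. That both clips snapped is therefore inferred from the height, the level and the hard stop.

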